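Shut the marked purge-gas valve in the bench valve box

ROBOT

A 6-joint arm with a two-finger parallel gripper is mounted at the origin on the work surface. World frame = base frame: x ahead of the robot, y to its left, z up, the work surface at z = 0. Lengths are in m, angles in rad, forces in N, time in s.
With the tool pointing down it reaches from about 0.375 to 0.9 m from the base axis. Payload 3.1 kg.
Tool frame: the origin (TCP) lies between the finger pads; the fingertips stand 8 mm ahead of it and the grasp point (between the pads) lies 11 mm behind it; z points along the fingers, y is the line along which they close (so a half turn about z gives the same grasp; the last joint's range is limited). The gripper opens to 85 mm and grips with 20 to 120 N. Pads are 22 mm wide; open, the fingers measure 114 mm over their backs; the gripper's body (76 mm by 85 mm) begins 54 mm behind the grasp point. The pads swing forward as they close: fully open they stand 13 mm farther back than shut.
Start: joints at [-1.444, 0.527, 1.433, -0, 1.181, -0.178], TCP at [0.188, -0.596, 0.239] pointing down, gripper open.
Joint ranges: [-3.08, 3.08], [-0.75, 2.2], [0.22, 2.44], [-1.43, 4.57], [0, 2.65], [-2.85, 2.85]. Speed limits (rad/s): [2.79, 2.79, 3.14, 3.14, 3.14, 3.14].

INTERFACE

Orientations are given as a unit quaternion [x, y, z, w].
In Python, from station import readout, cams, sign_off gives the robot as it stands.
- The arm moves only by the tool send_rows, never from a script. Its argument "commands" is text: rows parted by semicolons, each of 5 numbers parted by spaces: the finger opening in mm, from 0 to 85.4, then the shift along the tool's x, y, z each as a share of 0.02 m, from -1 to 1, then the turn about the tool's z as a share of 4 degrees, from -1 to 1. In form: grip dx dy dz spin; .... A call has 1 to 20 rows; each row shifts and turns the commanded pose from where the row before left it, along the tool's axes as they then stand; what a row does not reach is not made up. A row lasts 1/12 s, in which the tool goes at most 41.7 mm and 7.16 degrees, less where a joint would pass 70% of its speed; a pose out of reach is approached as far as the arm can. A call with a number of a shift or a turn outside -1 to 1 is refused whole. A call with a gripper value outside its range is refused whole. The fingers move at their own pace and stop on an object; "grip_force" is the grip in N (left out, the last holds). Time passes only in rows, so rows that do not move let the fingers close. It gives the time, the measured TCP pose, the force, the opening and the grip force at its end, in the units of the state.
- readout.sense(): the state, without advancing time (a new reading comes with each control period).
- cams.snapshot(name): name is "scene" or "top"; returns a dict with "pixels" (384x512x3 uint8, red, green, blue), "intrinsics" (3x3 intrinsics, pixels), "eye" and "rotation" of the camera in the world. Camera axes: x right, y down, z forward; pixel columns grow to the right and rows downward; lengths in m; the calibration is good to about 2 mm. A picture is of the moment at which its call begins. There is no depth.
- sign_off(): hands the job in; it is judged then, once.
The state is a dict: "t": time; "q": joint angles; "qd": joint speeds; "tau": joint torques, N m; "tcp_pos": TCP position; "tool_rot": TCP orientation; "force": force on the tool from outside, world axes, zero at the start; "ft_torque": the same for the moment, N m; "finger_gap": opening from 0.0 (shut) to 1.0 (fully open); "gripper_force": force on a finger pad.
Only numpy, scipy, OpenCV 4.12 (cv2) and the standard library are available. Lean on these libraries where they do the work, as an engineer would, in place of code of your own. Each camera call takes 0.05 s, during which the arm holds its last target. There are 200 camera calls.

TASK

In the low grey valve box on the bench, push the aluminium cover along its track to the other end of the box, so that the marked valve handle (the one with a round disc at its end) is uncovered. Then push that handle clockwise, as seen from above, until it is fully shut, square across its pipe, and leave the cover open. Only push with the fingers: do not lift the cover, and leave the other valve handle (plain straight bar) and the things around the box as they are.

Things in the scene. Friction and masses are not known exactly. Their poses are not given: they have to be found in the camera images.
- valve_box: Low open grey plastic box fixed to the bench, 158 (its x) by 362 (its y) by 72 mm tall; origin: centre of its underside, z up. Long walls 17 mm thick: a ledge with its top 64 mm up and a 5 mm rim outside it; end walls 6 mm. No wall between its halves; floor 8 mm up. Each half holds a valve on a copper pipe along the box's x, at most 30 mm up but for the valve stems and handles.
- cover: Flat loose aluminium cover, 142 (its x) by 165 (its y) by 5 mm, 0.3 to 0.6 kg, on the box's ledges, underside 64 mm above the bench; origin: centre of its underside, axes as the box's. A push of 2 to 6 N slides it along the box's y; the end walls let its centre go 92 mm either side of the box's centre. It starts over the half with the marked valve (either half); the other half is open.
- cover_fin (a point): Middle of the upright fin that stands across the cover's middle, 80 mm above the bench. The fin is 80 mm long (box's x), 12 mm thick (box's y) and stands 22 mm above the cover's upper face, its top 91 mm above the bench.
- marked: The marked valve (fixed brass body); origin on the bench level at the middle of its half of the box (82.5 mm to one side of the box's centre along the box's y), axes as the box's. Its handle's pivot is at (25, -10) mm from this origin.
- marked_handle (a joint): Marked handle's angle in rad: 0 = open, handle along the box's -x, in line with the pipe; grows clockwise seen from above to 1.571 = fully shut, at a stop, handle along the box's +y, across the pipe. Starts between 0 and 0.35. It stays where left; turning takes about 0.12 N m (3 N at 40 mm).
- marked_pivot (a point): Pivot of the marked handle, at the handle's mid-height, 48 mm above the bench; the frame turns with the handle, which lies along its own -x. Steel bar, 12 mm wide, 40 to 56 mm above the bench, ending in a round disc 26 mm across and as tall as the bar, its far edge 69 mm from the pivot.
- marked_tip (a point): Centre of the disc at the end of the marked handle, 56 mm from the pivot, 48 mm above the bench.
- plain: The other valve, in the half of the box that starts open; leave its handle alone. Origin and axes as for the marked valve.
- plain_tip (a point): Point on the other handle, a plain straight steel bar of the same section without disc, 66 mm long; the point lies 56 mm from its pivot.
- beaker: Bystander: a glass beaker, 68 mm across, 85 mm tall; origin at the centre of its underside. Leave it alone.
- jar: Bystander: an amber glass jar with white lid, 60 mm across, 75 mm tall; origin at the centre of its underside. Leave it alone.
- wrench: Bystander: a steel wrench lying flat, 160 mm long; origin at the middle of its length. Leave it alone.
- driver: Bystander: a screwdriver lying flat, 170 mm long; origin at the middle of its length. Leave it alone.
- dish: Bystander: a white ceramic bowl, 90 mm across, 30 mm tall; origin at the centre of its underside. Leave it alone.
- weight: Bystander: an upright steel cylinder, 36 mm across, 50 mm tall; origin at the centre of its underside. Leave it alone.
- filter_box: Bystander: a small cardboard box, 100 x 70 x 45 mm; origin at the centre of its underside. Leave it alone.
Not all that is in view belongs to the job. Several things have the shape of the cover; the one meant has the colours described above.

How it is judged:
On the way, in this order (a step that is already met when the one before it is completed fails the run):
1. the cover has been slid to the other end of the box, clear of the marked valve (horizontal distance between cover and marked above 0.152 m and z of cover in the frame of valve_box between 0.058 and 0.07 m and angle between cover's own z axis and vertical below 0.1 rad), for 0.2 s.
2. the marked handle is pushed fully shut (value of joint marked_handle above 1.44 rad), for 0.2 s.
At the end, for the whole second after the job is handed in: Marked handle within 0.13 rad of its shut stop; cover at rest on its ledges at the other end of the box, its centre at least 152 mm from the marked valve's origin (165 when centred over the other half); plain handle's tip within 12 mm of its start (all of step 1 and value of joint marked_handle above 1.44 rad and linear speed of cover below 0.01 m/s and distance of plain_tip from where it was at the start of the episode below 0.012 m); the robot touches nothing.
It fails at once if the cover is lifted off its ledges or tipped (z of cover in the frame of valve_box above 0.074 m or angle between cover's own z axis and vertical above 0.12 rad).
It fails at once if the other (plain) handle is moved by more than 12 mm at its tip (distance of plain_tip from where it was at the start of the episode above 0.012 m).
It fails at once if a bystander is moved by more than 30 mm (distance of any of beaker, jar, wrench, driver, dish, weight, filter_box from where it was at the start of the episode above 0.03 m).
It also fails if it takes over 48 s, if anything falls off the work surface, if the arm or the gripper's body presses on something with over 40 N, if the wrist force passes 120 N, or if a joint passes its speed limit or range.

## Working session

There is one attempt and no reset: what is moved stays moved. The work goes in short steps, Python scripts to look and compute and a tool call to move; the robot and the scene stay as the last step left them, time stands still between calls to the robot, and variables do not carry over. Pictures are saved under pics/ and viewed, at most 10 in all, crops included, and the job is handed in when it is done.

Besides the shell and the picture viewer there is one more tool, called after "Request:" as name(argument=value, ...) on one line, values as JSON. send_rows: Moves the arm, as the interface text tells. Its arguments: {"type":"object","properties":{"commands":{"type":"string"},"grip_force":{"type":"number"}},"required":["commands"]}

```bash
mkdir -p pics; cat > h.py <<'E'
import numpy as np, cv2
def load(n):
    d=np.load(f'pics/{n}.npz'); return d
def snap(n,tag):
    from station import cams
    s=cams.snapshot(n); np.savez(f'pics/{tag}.npz',**{k:np.array(v) for k,v in s.items()})
    cv2.imwrite(f'pics/{tag}.png',np.array(s['pixels'])[:,:,::-1]); return s
def ray(s,uv,z):
    K=np.array(s['intrinsics']);R=np.array(s['rotation']);e=np.array(s['eye'])
    if R.shape!=(3,3):
        from scipy.spatial.transform import Rotation as Q; R=Q.from_quat(R).as_matrix()
    d=R@np.linalg.solve(K,[uv[0],uv[1],1]); return e+d*(z-e[2])/d[2]
def proj(s,p):
    K=np.array(s['intrinsics']);R=np.array(s['rotation']);e=np.array(s['eye'])
    c=K@(R.T@(np.array(p)-e)); return c[:2]/c[2]
E
python3 - <<'E'
from h import *
from station import readout
for n in('scene','top'):
    s=snap(n,n+'0'); print(n,s['eye'],s['rotation'],s['intrinsics'])
print(readout.sense())
a=cv2.imread('pics/top0.png');cv2.imwrite('pics/top0b.png',cv2.resize(a,(800,600)))
E
```

```text
scene [ 0.87100984 -0.63666129  1.03574004] [ 0.92098769  0.25147155 -0.07057457 -0.28907258] [[412.31874553   0.         260.99909514]
 [  0.         412.31874553 194.2438753 ]
 [  0.           0.           1.        ]]
top [ 0.37084949 -0.05428754  1.16393114] [ 0.70831769 -0.70230205  0.0472543  -0.05314986] [[386.81971816   0.         255.02942456]
 [  0.         386.81971816 191.38973276]
 [  0.           0.           1.        ]]
{'t': 0.1, 'q': array([-1.44352062e+00,  5.28376363e-01,  1.43378178e+00,  6.92303968e-06,
        1.18140525e+00, -1.78503342e-01]), 'qd': array([ 0.00039628, -0.00146805, -0.00305801,  0.00159873, -0.00043865,
       -0.00096012]), 'tau': array([-3.37484234e-04, -4.43305385e+01, -1.78585982e+01, -3.05719223e-04,
        3.88449786e-03,  8.83856785e-06]), 'tcp_pos': array([ 0.18809392, -0.59536156,  0.2384271 ]), 'tool_rot': array([ 9.88334866e-01,  1.52293208e-01,  2.84363025e-05, -9.84962064e-04]), 'force': array([-0.6457943 ,  0.02287527,  0.21362068]), 'ft_torque': array([-0.00303211,  0.00303481,  0.03057501]), 'gripper_force': 0.0, 'finger_gap': 0.9957368779933493}
```

View pics/top0b.png

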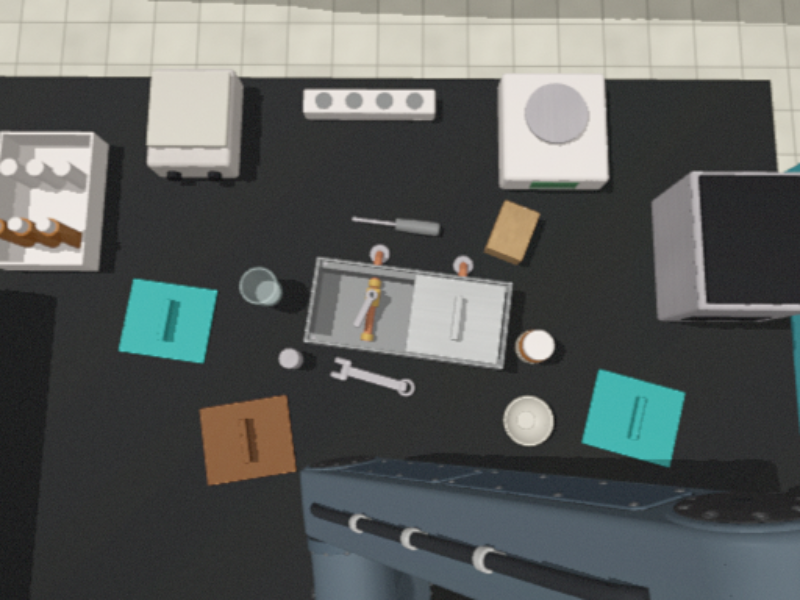

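View pics/scene0.png

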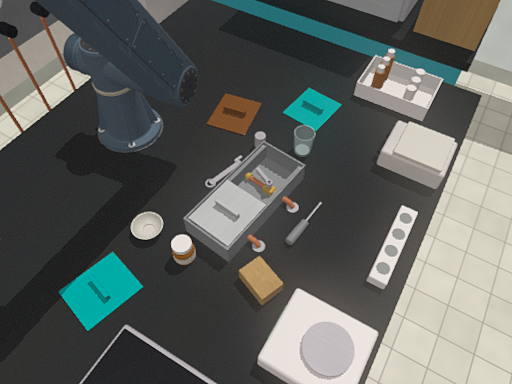

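The top view (800x600) shows one aluminium plate on the grey box at (460,318). Look-alikes are the teal plates at (168,320) and (634,417) and the brown plate at (248,440). I choose (460,318): it is the only aluminium one and lies on the box. The plain valve is open at about (368,308). The scene view agrees, with the cover at (228,208). Next I measure the box and cover.

```bash
python3 - <<'E'
from h import *
s=load('top0'); a=s['pixels']
hsv=cv2.cvtColor(a,cv2.COLOR_RGB2HSV)
m=((hsv[...,2]>75)&(hsv[...,1]<60)).astype('uint8')
roi=np.zeros_like(m); roi[155:242,188:334]=1; m*=roi
m=cv2.morphologyEx(m,cv2.MORPH_OPEN,np.ones((7,7)))
c=max(cv2.findContours(m,0,2)[0],key=cv2.contourArea)
def rep(c,z,name):
    b=cv2.boxPoints(cv2.minAreaRect(c)); P=np.array([ray(s,p,z)[:2] for p in b])
    print(name,b.round(1).tolist(),P.round(4).tolist(),'ctr',P.mean(0),'sides',np.linalg.norm(P[1]-P[0]),np.linalg.norm(P[2]-P[1]))
    e=[P[1]-P[0],P[2]-P[1]];l=max(e,key=np.linalg.norm); print(' long yaw deg',np.degrees(np.arctan2(l[1],l[0])))
rep(c,.072,'box')
m2=((hsv[...,2]>185)&(hsv[...,1]<60)).astype('uint8')*roi
m2=cv2.morphologyEx(m2,cv2.MORPH_OPEN,np.ones((5,5)))
c2=max(cv2.findContours(m2,0,2)[0],key=cv2.contourArea); rep(c2,.069,'cover')
crop=a[150:250,185:345].copy()
cv2.drawContours(crop,[c-[185,150]],-1,(255,0,0),1);cv2.drawContours(crop,[c2-[185,150]],-1,(0,255,0),1)
cv2.imwrite('pics/c1.png',cv2.resize(np.vstack([crop,a[150:250,185:345]])[:,:,::-1],(480,600),interpolation=2))
E
```

```text
box [[193.5, 219.1999969482422], [201.10000610351562, 162.89999389648438], [329.1000061035156, 180.3000030517578], [321.5, 236.60000610351562]] [[0.4463, 0.1288], [0.6087, 0.1119], [0.5608, -0.2561], [0.4007, -0.2318]] ctr [ 0.50412713 -0.06181857] sides 0.16336272871028945 0.3710530991658406
 long yaw deg -97.4263331021487
cover [[259.20001220703125, 224.10000610351562], [265.79998779296875, 175.5], [323.20001220703125, 183.3000030517578], [316.6000061035156, 231.89999389648438]] [[0.4341, -0.057], [0.5738, -0.0749], [0.5525, -0.2394], [0.4137, -0.2187]] ctr [ 0.49351797 -0.14751407] sides 0.14078652867630306 0.1658918136045739
 long yaw deg -97.38458375299419
```

View pics/c1.png

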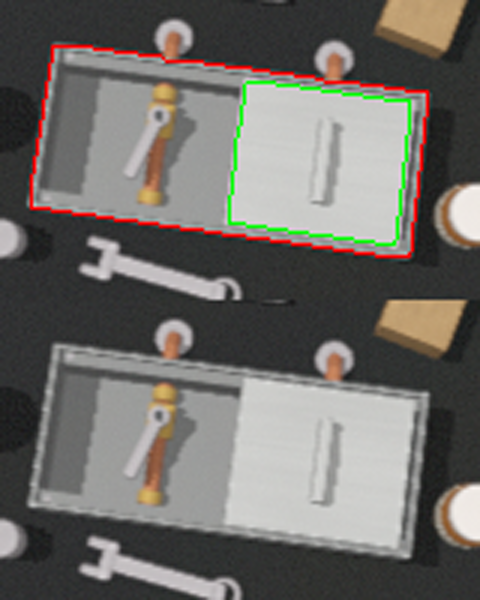

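Box centre comes out at (0.504,-0.062) with yaw -7.4°. Cover measures 141x166 mm, centred at box y = -86, so the sizes match. The close crop confirms the aluminium cover with its fin. I'll close the fingers, align with the box and travel at height.

Request:
send_rows(commands="0 0 0 0 0.889;0 0 0 0 0.889;0 0 0 0 0.889;0 0 0 0 0.889;0 0 0 0 0.889;0 0 0 0 0.889;0 0 0 0 0.889;0 0 0 0 0;0 0.6 -1 0 0;0 0.6 -1 0 0;0 0.6 -1 0 0;0 0.6 -1 0 0;0 0.6 -1 0 0;0 0.6 -1 0 0;0 0.6 -1 0 0;0 0.6 -1 0 0;0 0.6 -1 0 0;0 0.6 -1 0 0;0 0.6 -1 0 0;0 0.6 -1 0 0")

```text
t: 1.77
tcp_pos: [0.3623, -0.3753, 0.2391]
tool_rot: [0.998, -0.063, -0.0, -0.0]
force: [0.2, 0.4, 0.2]
finger_gap: 0.0
gripper_force: 0.0
```

Request:
send_rows(commands="0 0.5 -1 0 0;0 0.5 -1 0 0;0 0.5 -1 0 0;0 0.5 -1 0 0;0 0.5 -1 0 0;0 0.5 -1 0 0;0 0.5 -1 0 0;0 0.5 -1 0 0;0 0.5 -1 0 0;0 0.4 -1 0 0;0 0 0 0 0;0 0 0 0 0;0 0 0 0 0")

```text
t: 2.85
tcp_pos: [0.4844, -0.1909, 0.2392]
tool_rot: [0.998, -0.064, -0.0, 0.0]
force: [-0.4, -0.5, -0.0]
finger_gap: -0.0
gripper_force: 0.0
```

```bash
cat >> h.py <<'E'
def st():
    from station import readout
    from scipy.spatial.transform import Rotation as Q
    s=readout.sense(); R=Q.from_quat(s['tool_rot']).as_matrix(); p=s['tcp_pos']
    d=p[:2]-[.504,-.062]; yaw=np.degrees(np.arctan2(R[1,0],R[0,0]))
    print('t',s['t'],'tcp',p.round(4),'box xy',(d@[.992,-.129]).round(4),(d@[.129,.992]).round(4),'yaw',yaw.round(2),'F',s['force'].round(1),'gap',s['finger_gap'],'q6',s['q'][5].round(2))
E
python3 -c "
from h import *
st()"
```

```text
t 2.85 tcp [ 0.4844 -0.1909  0.2392] box xy -0.0028 -0.1304 yaw -7.3 F [-0.4 -0.5 -0. ] gap -0.00045241000474195725 q6 1.11
```

Request:
send_rows(commands="0 0.1 0 1 0;0 0 0 1 0;0 0 0 1 0;0 0 0 1 0;0 0 0 1 0;0 0 0 1 0;0 0 0 0.7 0;0 0 0 0.4 0;0 0 0 0.3 0;0 0 0 0.2 0;0 0 0 0 0;0 0 0 0 0")

```text
t: 3.85
tcp_pos: [0.4869, -0.1913, 0.0878]
tool_rot: [0.998, -0.064, 0.0, 0.0]
force: [0.6, 0.1, -0.1]
finger_gap: -0.002
gripper_force: 0.0
```

```bash
python3 -c "
from h import *
st(); s=snap('scene','s1'); a=cv2.imread('pics/s1.png')[120:280,150:330]; cv2.imwrite('pics/s1c.png',cv2.resize(a,(675,600),interpolation=2))"
```

```text
t 3.85 tcp [ 0.4869 -0.1913  0.0878] box xy -0.0003 -0.1305 yaw -7.38 F [ 0.6  0.1 -0.1] gap -0.0022511710555796417 q6 1.11
```

View pics/s1c.png

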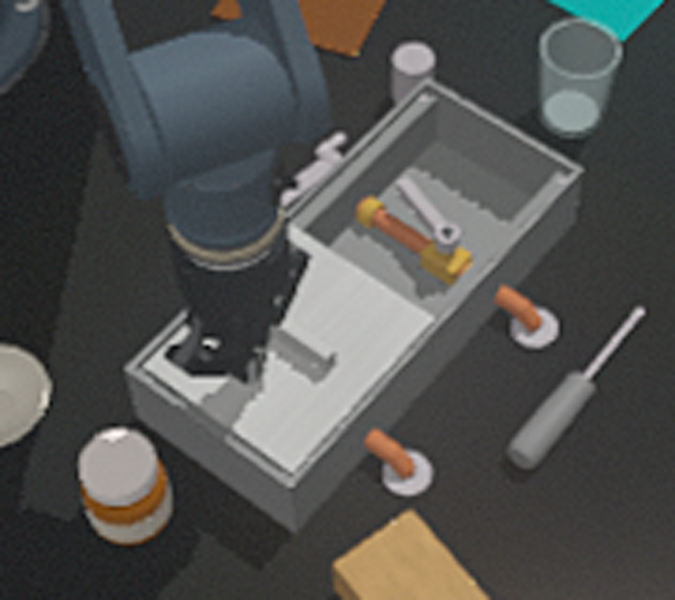

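The scene crop shows the closed fingers just behind the fin on the -y side, with the fin at crop pixel (300,355). I push along box +y.

Request:
send_rows(commands="0 0 0 0.15 0;0 0 -0.2 0 0;0 0 -0.2 0 0;0 0 -0.2 0 0;0 0 -0.2 0 0;0 0 -0.2 0 0;0 0 -0.2 0 0;0 0 -0.3 0 0;0 0 -0.3 0 0;0 0 -0.3 0 0;0 0 -0.3 0 0;0 0 -0.3 0 0;0 0 -0.3 0 0;0 0 -0.3 0 0")

```text
t: 5.07
tcp_pos: [0.4952, -0.125, 0.0844]
tool_rot: [0.998, -0.064, 0.0, 0.0]
force: [0.2, -3.4, -0.3]
finger_gap: -0.001
gripper_force: 1.7
```

```bash
python3 -c "
from h import *
st()"
```

```text
t 5.0667 tcp [ 0.4952 -0.125   0.0844] box xy -0.0006 -0.0636 yaw -7.36 F [ 0.2 -3.4 -0.3] gap -0.0010722562992131089 q6 1.23
```

Request:
send_rows(commands="0 0 -0.3 0 0;0 0 -0.3 0 0;0 0 -0.3 0 0;0 0 -0.3 0 0;0 0 -0.3 0 0;0 0 -0.3 0 0;0 0 -0.3 0 0;0 0 -0.3 0 0;0 0 -0.3 0 0;0 0 -0.3 0 0;0 0 -0.3 0 0;0 0 -0.3 0 0;0 0 -0.3 0 0;0 0 -0.3 0 0;0 0 -0.3 0 0;0 0 -0.3 0 0;0 0 -0.3 0 0;0 0 -0.2 0 0;0 0 -0.1 0 0;0 0 0 0 0")

```text
t: 6.73
tcp_pos: [0.5089, -0.0175, 0.0843]
tool_rot: [0.998, -0.064, -0.0, -0.0]
force: [-0.1, -1.5, 1.0]
finger_gap: -0.001
gripper_force: 0.4
```

```bash
python3 -c "
from h import *
st(); s=snap('scene','s2'); a=cv2.imread('pics/s2.png')[120:280,150:330]; cv2.imwrite('pics/s2c.png',cv2.resize(a,(675,600),interpolation=2))"
```

```text
t 6.7333 tcp [ 0.5089 -0.0175  0.0843] box xy -0.0009 0.0447 yaw -7.37 F [-0.1 -1.5  1. ] gap -0.0005088529938305208 q6 1.44
```

View pics/s2c.png

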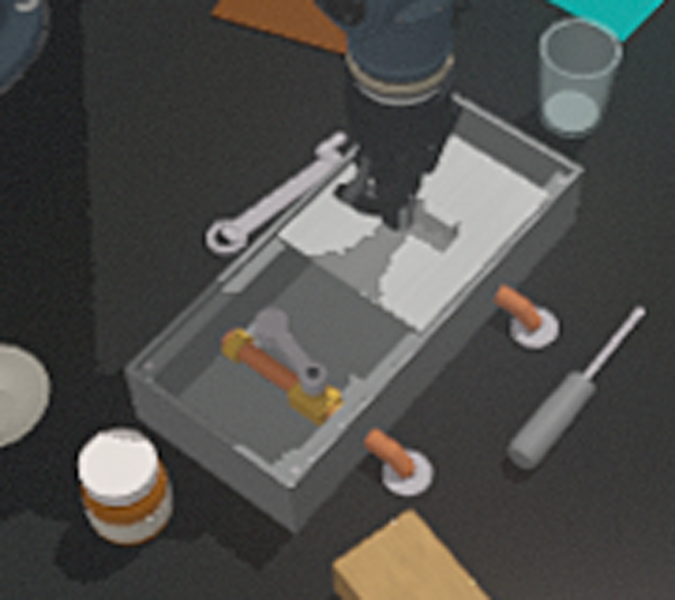

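The cover is now near the far end, its near corner at crop pixel (418,330). The marked handle is exposed, disc at (270,325) and pivot at (315,375). I convert these to box coordinates.

```bash
python3 -c "
from h import *
s=load('s2')
for n,u,v,z in [('cover corner',418,330,.064),('cover left corner',283,240,.069),('disc',270,325,.056),('pivot',315,375,.056)]:
    p=ray(s,(150+u*180/675,120+v*160/600),z); d=p[:2]-[.504,-.062]; print(n,(d@[.992,-.129]).round(4),(d@[.129,.992]).round(4))"
```

```text
cover corner 0.0696 -0.0188
cover left corner -0.0608 -0.0205
disc -0.0238 -0.0801
pivot 0.0309 -0.0929
```

Cover centre is at about +65 mm, so I push another ~20 mm, back off and rise. The handle is at about 0.23 rad. Then I move to box (-32,-125) mm.

Request:
send_rows(commands="0 0 -0.3 0 0;0 0 -0.3 0 0;0 0 -0.25 0 0;0 0 -0.15 0 0;0 0 0 0 0;0 0 0 0 0")

```text
t: 7.28
tcp_pos: [0.5113, 0.0024, 0.0842]
tool_rot: [0.998, -0.064, -0.0, -0.0]
force: [-0.5, 0.6, 0.7]
finger_gap: -0.001
gripper_force: 0.0
```

```bash
python3 -c "
from h import *
st()"
```

```text
t 7.2833 tcp [0.5113 0.0024 0.0842] box xy -0.0011 0.0648 yaw -7.37 F [-0.5  0.6  0.7] gap -0.0010905394672076707 q6 1.48
```

Request:
send_rows(commands="0 0 0.4 0 0;0 0 0 -1 0;0 0 0 -1 0;0 0 0 -1 0;0 0 0 -1 0;0 -0.2 1 0 0;0 -0.2 1 0 0;0 -0.2 1 0 0;0 -0.2 1 0 0;0 -0.2 1 0 0;0 -0.2 1 0 0;0 -0.2 1 0 0;0 -0.15 1 0 0;0 0 1 0 0;0 0 0.1 0 0;0 0 0 0 0;0 0 0 0 0")

```text
t: 8.7
tcp_pos: [0.4559, -0.1825, 0.1642]
tool_rot: [0.998, -0.065, -0.0, -0.001]
force: [0.9, -0.4, 0.4]
finger_gap: 0.002
gripper_force: 0.0
```

```bash
python3 -c "
from h import *
st(); s=snap('scene','s3'); snap('top','t3');a=cv2.imread('pics/s3.png')[120:280,150:330]; b=cv2.imread('pics/t3.png')[150:250,185:345];cv2.imwrite('pics/s3c.png',np.hstack([cv2.resize(a,(400,356),interpolation=2),cv2.resize(b,(400,356),interpolation=2)]))"
```

```text
t 8.7 tcp [ 0.4559 -0.1825  0.1642] box xy -0.0321 -0.1258 yaw -7.43 F [ 0.9 -0.4  0.4] gap 0.0017287730548401882 q6 1.09
```

View pics/s3c.png

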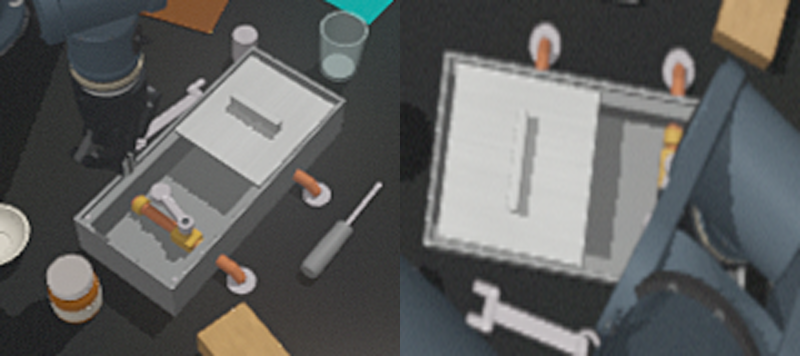

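The cover lies flat at the far end, fin at (252,117) in the left crop. The handle is uncovered with its disc at (160,195), and the way down is clear. I descend beside it.

Request:
send_rows(commands="0 0 0 1 0;0 0 0 1 0;0 0 0 1 0;0 0 0 0.8 0;0 0 0 0.6 0;0 0 0 0.5 0;0 0 0 0.4 0;0 0 0 0.25 0;0 0 0 0 0;0 0 0 0 0")

```text
t: 9.63
tcp_pos: [0.4566, -0.1829, 0.0534]
tool_rot: [0.998, -0.064, 0.0, 0.0]
force: [-0.1, 1.2, -0.5]
finger_gap: -0.006
gripper_force: 0.0
```

```bash
python3 -c "
from h import *
st()"
```

```text
t 9.6333 tcp [ 0.4566 -0.1829  0.0534] box xy -0.0315 -0.126 yaw -7.35 F [-0.1  1.2 -0.5] gap -0.006323895143612323 q6 1.09
```

Request:
send_rows(commands="0 0 -0.3 0 0;0 0 -0.3 0 0;0 0 -0.25 0 0;0 0 -0.2 0 0;0 0 -0.2 0 0;0 0 -0.2 0 0;0 -0.02 -0.2 0 0;0 -0.05 -0.2 0 0;0 -0.05 -0.2 0 0;0 -0.05 -0.2 0 0;0 -0.03 -0.2 0 0;0 0 0 0 0")

```text
t: 10.63
tcp_pos: [0.457, -0.1321, 0.053]
tool_rot: [0.998, -0.064, -0.002, -0.001]
force: [-0.6, -0.0, 0.8]
finger_gap: -0.002
gripper_force: 0.2
```

```bash
python3 -c "
from h import *
st()"
```

```text
t 10.6333 tcp [ 0.457  -0.1321  0.053 ] box xy -0.0375 -0.0756 yaw -7.34 F [-0.6 -0.   0.8] gap -0.002143086594707859 q6 1.18
```

Request:
send_rows(commands="0 0.15 -0.19 0 0;0 0.19 -0.17 0 0;0 0.2 -0.16 0 0;0 0.2 -0.16 0 0;0 0.22 -0.15 0 0;0 0.2 -0.13 0 0;0 0.2 -0.13 0 0;0 0.2 -0.13 0 0;0 0.15 -0.13 0 0;0 0.15 -0.1 0 0;0 0 0 0 0;0 0 0 0 0")

```text
t: 11.63
tcp_pos: [0.501, -0.1104, 0.0536]
tool_rot: [0.998, -0.065, 0.002, 0.0]
force: [0.2, 0.1, 0.1]
finger_gap: 0.008
gripper_force: 0.0
```

```bash
python3 -c "
from h import *
st(); snap('scene','s4');snap('top','t4');a=cv2.imread('pics/s4.png')[120:280,150:330]; b=cv2.imread('pics/t4.png')[150:250,185:345];cv2.imwrite('pics/s4c.png',np.hstack([cv2.resize(a,(400,356),interpolation=2),cv2.resize(b,(400,356),interpolation=2)]))"
```

```text
t 11.6333 tcp [ 0.501  -0.1104  0.0536] box xy 0.0032 -0.0484 yaw -7.41 F [0.2 0.1 0.1] gap 0.007504988826193725 q6 1.26
```

View pics/s4c.png

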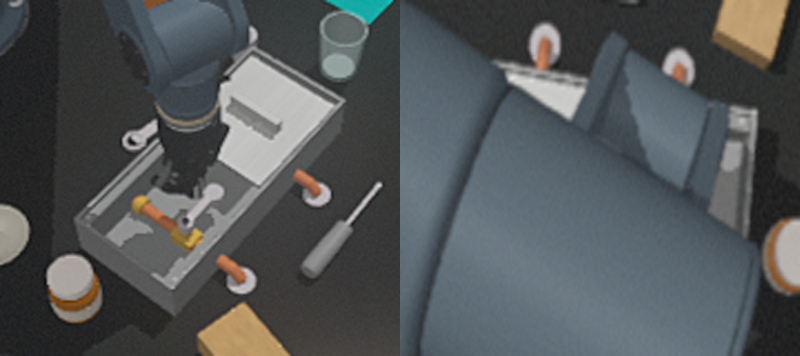

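The handle now lies nearly across its pipe, disc at (213,190) and pivot at (185,225) in the left crop. I press on gently until it meets the stop.

Request:
send_rows(commands="0 0.1 0 0 0;0 0.1 0 0 0;0 0.1 0 0 0;0 0 0 0 0")

```text
t: 12.07
tcp_pos: [0.5019, -0.1097, 0.0531]
tool_rot: [0.998, -0.064, -0.004, -0.001]
force: [-7.0, -1.4, 5.4]
finger_gap: 0.002
gripper_force: 3.6
```

Request:
send_rows(commands="0 0.1 0 0 0;0 0.1 0 0 0;0 0 0 0 0")

```text
t: 12.32
tcp_pos: [0.5024, -0.1095, 0.053]
tool_rot: [0.998, -0.063, -0.008, -0.002]
force: [-13.2, -2.7, 7.8]
finger_gap: 0.001
gripper_force: 6.8
```

At the stop: the force rises to 13 N with no motion. I back off, rise clear and check.

Request:
send_rows(commands="0 0 0 0 0;0 0 0 0 0;0 -0.5 0 0 0;0 -0.7 0 0 0;0 0 0 -0.6 0;0 0 0 -1 0;0 0 0 -1 0;0 0 0 -1 0;0 0 0 -1 0;0 0 0 -1 0;0 -0.3 1 -0.5 0;0 -0.3 1 0 0;0 -0.3 1 0 0;0 0 1 0 0;0 0 1 0 0;0 0 1 0 0;0 0 1 0 0;0 0 0 0 0;0 0 0 0 0")

```text
t: 13.9
tcp_pos: [0.4499, -0.2455, 0.1754]
tool_rot: [0.998, -0.065, 0.001, 0.0]
force: [0.5, -0.1, 0.1]
finger_gap: -0.001
gripper_force: 0.0
```

```bash
python3 -c "
from h import *
st(); s=snap('scene','s5');a=cv2.imread('pics/s5.png')[120:280,150:330]; cv2.imwrite('pics/s5c.png',cv2.resize(a,(675,600),interpolation=2))"
```

```text
t 13.9 tcp [ 0.4499 -0.2455  0.1754] box xy -0.03 -0.189 yaw -7.51 F [ 0.5 -0.1  0.1] gap -0.001188496681841188 q6 0.98
```

View pics/s5c.png

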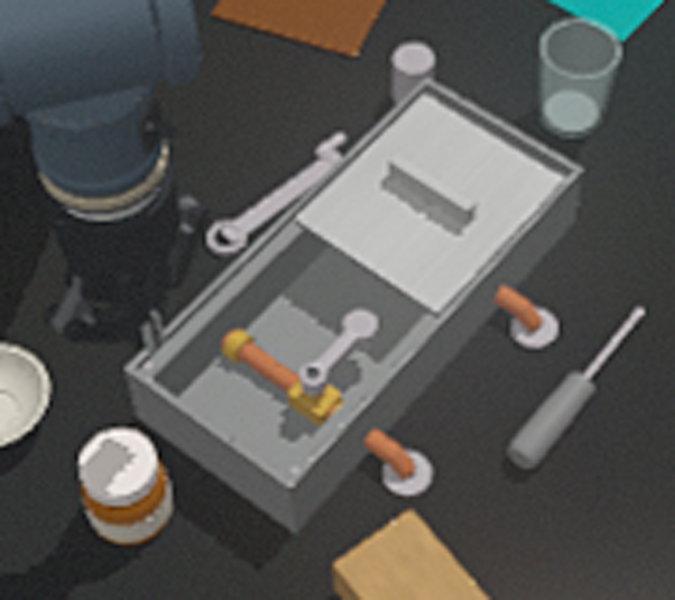

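The crop shows the handle parallel to the long walls (pivot (313,373), disc (360,323)) and the cover flat at the far end. A quick angle check, then hand in.

```bash
python3 -c "
from h import *
s=load('s5'); P=[]
for u,v,z in [(360,323,.056),(313,373,.056),(437,313,.066),(298,218,.069)]:
    p=ray(s,(150+u*180/675,120+v*160/600),z); d=p[:2]-[.504,-.062]; P.append([d@[.992,-.129],d@[.129,.992]])
P=np.array(P);print(P.round(4)); d=P[0]-P[1]; a=np.arctan2(d[1],-d[0]);print(a)
from station import sign_off
if a>1.45: print(sign_off())"
```

```text
[[ 0.0283 -0.0367]
 [ 0.0287 -0.0924]
 [ 0.0723  0.0011]
 [-0.0654  0.0029]]
1.5643816855848316
the job is handed in; nothing more can be done
None
```

The cover is open at the far end of the box (centre about 84 mm from the box's centre), the marked handle is shut (measured about 1.56 rad), and the job is handed in, with no verdict returned.

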